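Clear the craft case's lid and hold it open

TASK

Open the craft case for me so that I can reach in with both hands: first take the gourd that stands on its lid and set it down upright in the empty wooden stand on the desk, without dropping it, while the lid stays shut. Then raise the lid with the fingers and hold it open at about 60 degrees; it falls shut if let go, so do not let it drop, and finish while still holding it there. Leave the other gourd in its stand, the brush pot behind the case, the water dish and the paint jar as they are.

Things in the scene. Friction and masses are not known exactly. Their poses are not given: they have to be found in the camera images.
- case: Pink plastic craft case with a frosted lid, fixed on the desk: 190 deep (its x) x 260 wide (its y) x 110 mm high, walls 4 mm. Origin: centre of its underside. Its x axis points from the front (the robot's side, where the pull tab is) to the back (where the hinge is). With the lid shut the lid's flat top is 116.5 mm above the desk.
- lid (a joint): Angle of the frosted lid, rad: 0 shut and level, growing as the front edge rises and swings back; stop at 1.8; 60 degrees = 1.047. About 0.3 kg on an almost frictionless hinge along the case's back top edge: falls shut from any angle short of upright. 193 mm from hinge to front edge, 266 wide, 6 thick, with a 13 mm skirt below its edges.
- hinge (a point): Point on the hinge line, in the middle of the case's back top edge, 95 mm behind the case's origin and 110.5 mm above it. The hinge line runs along the case's y axis. Axes as the case's.
- tab (a point): Grip point in the lid's pull tab (moves with the lid). The tab, mid front edge, is a tongue 40 mm wide (case's y), 8 thick, 38 long, flaring forward and up 45 degrees to the lid. The point is on its middle plane, 12 mm short of the free end; lid shut: 209 mm in front of, 21.4 above the hinge line. Pinch its side edges (it turns between the pads as the lid swings) or its thickness.
- gourd: Dried bottle gourd standing upright on the lid (about 70 g), 122 mm tall. Origin: centre of its flat foot, z up through the stem. Foot radius 17, lower bulb radius 36 at height 31, waist radius 17 at height 67, upper bulb radius 22 from height 82 to 92, top of the bulb at 110, thin stem above. It can be gripped across the upper bulb.
- stand: The empty turned wooden stand, loose on the desk: a round saucer of outer radius 41 and height 14 mm with a recess of radius 31 mm whose floor is 6 mm above the desk; the gourd's foot stands on that floor. Origin: centre of its underside.
- stand_taken: A second stand of the same kind on the other side of the case, with the other gourd in it. Leave it alone.
- other_gourd: A gourd of the same shape and size, standing in its own stand. Origin: centre of its foot. Leave it alone.
- brush_pot: White pot (radius 36, height 95 mm) holding brushes up to 215 mm high, standing behind the case, 25 to 35 mm clear of its back; a lid thrown open past upright can strike it. Origin: centre of its underside. Leave it alone.
- dish: White porcelain water dish, rim radius 45, height 30 mm. Origin: centre of its underside. Leave it alone.
- jar: Closed paint jar, radius 27, height 60 mm. Origin: centre of its underside. Leave it alone.
There are look-alikes about, which are no part of the job. Leave any red look-alike of the gourd alone.

How it is judged:
By the outcome, as a careful person would: the job done as asked, in the order asked, and still so for the second after the job is handed in, while the arm keeps its last pose, push and grip.
It also fails if it takes over 54 s, if anything falls off the work surface, if the arm or the gripper's body presses on something with over 40 N, if the wrist force passes 120 N, or if a joint passes its speed limit or range.

ROBOT

A 6-joint arm with a two-finger parallel gripper is mounted at the origin on the work surface. World frame = base frame: x ahead of the robot, y to its left, z up, the work surface at z = 0. Lengths are in m, angles in rad, forces in N, time in s.
With the tool pointing down it reaches from about 0.25 to 0.725 m from the base axis. Payload 4 kg.
Tool frame: the origin (TCP) lies midway between the tips of the shut fingers; the grasp point (between the pads) lies 19 mm behind it (bot.grip_depth is the distance from the TCP to the grasp point, in m); z points along the fingers, y is the line along which they close (so a half turn about z gives the same grasp; the last joint's range is limited). The gripper opens to 85 mm and grips with 20 to 120 N. Pads are 22 mm wide; open, the fingers measure 114 mm over their backs; the gripper's body (76 mm by 85 mm) begins 54 mm behind the grasp point. The pads swing forward as they close: fully open they stand 13 mm farther back than shut.
Start: joints at [-1.345, 0.241, 0.005, 1.335, 0, 1.571], TCP at [0.112, -0.487, 0.231] pointing down, gripper open.
Joint ranges: [-2.72, 2.72], [-1.05, 1.87], [-1.09, 1.28], [-1.99, 2.15], [-1.42, 1.44], [-3.14, 3.14]. Speed limits (rad/s): [2.79, 2.79, 3.14, 3.14, 3.14, 3.14].

INTERFACE

Orientations are given as a unit quaternion [x, y, z, w].
In Python, from workcell import bot gives the robot as it stands.
- The arm moves only by the shell command python3 -m creep 'ROWS'. ROWS is JSON, one flat list of numbers, 5 for each row, row after row: the shift along the world's x, y, z in m, then the turn about the world's z in rad, then the finger opening in m, from 0 to 0.0854. In form: [x, y, z, twist, claw, x, y, z, twist, claw, ...]. A call has 1 to 10 rows; each row is the pose to reach, as a shift and turn from the pose commanded when the call began; what a row does not reach only later rows make up. A row lasts 1/12 s, in which the tool goes at most 41.7 mm and 7.16 degrees, less where a joint would pass 70% of its speed; a pose out of reach is approached as far as the arm can. A call with a gripper value outside its range is refused whole. The fingers move at their own pace and stop on an object; the grip force is fixed at half the most. Time passes only in rows, so rows that repeat a pose let the fingers close. It gives the time, the measured TCP pose, the force, the opening and the grip force at its end, in the units of the state.
- bot.get_obs(): the state, without advancing time (a new reading comes with each control period).
- bot.camera(name): name is "scene" or "top" or "wrist"; returns a dict with "pixels" (400x640x3 uint8, red, green, blue), "camera_matrix" (3x3 intrinsics, pixels), "dist_coeffs" ([k1, k2, p1, p2, k3] as OpenCV has them; the pictures are not rectified), "extrinsics" (4x4, takes a point from world to camera coordinates); the wrist camera has in their place "T_tool_cam" (4x4, takes a point from camera to tool coordinates, whose origin is the TCP and whose axes are the flange's). Camera axes: x right, y down, z forward; pixel columns grow to the right and rows downward; lengths in m; the calibration is good to about 2 mm. A picture is of the moment at which its call begins: read the wrist's pose just before it. There is no depth.
- bot.job_done(): hands the job in; it is judged then, once.
Trained networks look in the newest picture that a camera, given by its name, has taken for a name from the list of things; names that differ only in an ending like _2 or _b are one class to them, and where a whole thing is asked for, a point or a joint stands for the part that bears it (a point fixed in the world has none). Each returns a list of dicts, best first, with "score" (0 to 1); they miss things now and then, are a little off and sometimes report something else, mostly with a low value. They report only what shows in the picture. A call takes as long as a camera call. They do not tell look-alikes from the thing itself.
- bot.look_for(camera, thing): "centre" ([column, row] as shares, 0 to 1, of the picture: columns of its width, rows of its height, amid what is visible of it).
- bot.place_of(camera, thing): "centre" ([column, row] as shares, 0 to 1, of the picture: columns of its width, rows of its height: a listed point, or the origin of a listed thing).
The state is a dict: "clock": time; "joint_pos": joint angles; "joint_vel": joint speeds; "tau": joint torques, N m; "eef_pos": TCP position; "tool_rot": TCP orientation; "ft_force": force on the tool from outside, world axes, zero at the start; "ft_torque": the same for the moment, N m; "grip_width": finger opening in m; "grasp_force": force on a finger pad.
Only numpy, scipy, OpenCV 4.12 (cv2) and the standard library are available. Lean on these libraries where they do the work, as an engineer would, in place of code of your own. Each camera call takes 0.05 s, during which the arm holds its last target. There are 200 camera calls.

## Working session

There is one attempt and no reset: what is moved stays moved. The work goes in short steps, Python scripts to look and compute and a shell command to move; the robot and the scene stay as the last step left them, time stands still between calls to the robot, and variables do not carry over. Pictures are saved under pics/ and viewed, at most 13 in all, crops included, and the job is handed in when it is done.

```bash
mkdir -p pics; ls
cat > h.py <<'E'
import numpy as np, cv2, json
from workcell import bot
from scipy.spatial.transform import Rotation as R
def ray(c,uv):
    p=cv2.undistortPoints(np.array([[uv]],float),np.array(c["camera_matrix"],float),np.array(c["dist_coeffs"],float))[0,0]
    if "extrinsics" in c: T=np.linalg.inv(np.array(c["extrinsics"]))
    else:
        s=c["state"];W=np.eye(4);W[:3,:3]=R.from_quat(s["tool_rot"]).as_matrix();W[:3,3]=s["eef_pos"];T=W@np.array(c["T_tool_cam"])
    return T[:3,3],T[:3,:3]@np.array([p[0],p[1],1.])
def atz(c,uv,z):
    o,d=ray(c,uv);return o+d*(z-o[2])/d[2]
def cam(n):
    s=bot.get_obs();c=bot.camera(n);c["state"]=s;return c
def save(c,f):cv2.imwrite("pics/"+f,np.ascontiguousarray(c["pixels"][:,:,::-1]))
def tri(rays):
    A=0;b=0
    for o,d in rays:
        d=d/np.linalg.norm(d);P=np.eye(3)-np.outer(d,d);A=A+P;b=b+P@o
    return np.linalg.solve(A,b)
E
python3 - <<'E'
from h import *
H=dict(case=0,hinge=.1105,tab=.132,gourd=.1165,stand=0,other_gourd=.006,brush_pot=0,dish=0,jar=0)
for n in("top","scene"):
    c=cam(n);save(c,n+"0.png")
    print(n,np.linalg.inv(c["extrinsics"])[:3,3].round(3))
    for t,z in H.items():
        for d in bot.place_of(n,t):
            uv=[d["centre"][0]*640,d["centre"][1]*400]
            print(t,round(d["score"],2),np.round(uv),atz(c,uv,z)[:2].round(3))
print(bot.get_obs())
E
```

```text
pics
top [ 0.516 -0.008  1.049]
case 0.94 [314. 200.] [ 0.574 -0.003]
hinge 0.95 [314. 159.] [ 0.668 -0.006]
tab 0.62 [321. 245.] [ 0.463 -0.019]
gourd 0.84 [317. 277.] [ 0.387 -0.008]
gourd 0.67 [320. 197.] [ 0.575 -0.017]
stand 0.68 [190. 259.] [0.424 0.328]
other_gourd 0.8 [432. 240.] [ 0.462 -0.312]
brush_pot 0.93 [289. 143.] [0.729 0.061]
brush_pot 0.68 [429. 240.] [ 0.464 -0.307]
dish 0.85 [432. 187.] [ 0.604 -0.318]
jar 0.85 [187. 189.] [0.611 0.336]
scene [ 0.994 -0.626  0.607]
case 0.71 [322. 238.] [ 0.574 -0.007]
hinge 0.73 [359. 210.] [0.666 0.002]
tab 0.69 [276. 181.] [ 0.462 -0.025]
gourd 0.95 [256. 211.] [ 0.486 -0.125]
gourd 0.71 [323. 201.] [ 0.585 -0.019]
gourd 0.42 [196. 296.] [ 0.562 -0.363]
stand 0.77 [339. 166.] [0.424 0.317]
other_gourd 0.57 [193. 297.] [ 0.463 -0.309]
brush_pot 0.73 [393. 246.] [0.729 0.056]
dish 0.76 [246. 338.] [ 0.615 -0.322]
dish 0.74 [318. 201.] [0.477 0.12 ]
jar 0.74 [401. 176.] [0.614 0.358]
jar 0.2 [320. 199.] [0.477 0.128]
{'clock': 1.0, 'joint_pos': array([-1.34500192e+00,  2.40578596e-01,  5.02957216e-03,  1.33518586e+00,
        3.43930454e-05,  1.57078386e+00]), 'joint_vel': array([-1.66058150e-03, -1.18030692e-05,  6.86188690e-04, -6.15706834e-04,
       -1.20263979e-03,  1.44797792e-04]), 'tau': array([ 8.40959674e-04, -3.72218800e+01,  2.52695131e+01,  1.29664615e-03,
        1.97056006e-04,  4.22266382e-07]), 'eef_pos': array([ 0.11195496, -0.48732529,  0.23132848]), 'tool_rot': array([9.93633174e-01, 1.12663723e-01, 2.05476542e-05, 2.85867626e-05]), 'ft_force': array([-0.10512758, -0.50410879,  0.02447106]), 'ft_torque': array([-0.02658948, -0.01197536, -0.03757722]), 'grasp_force': 0.0, 'grip_width': 0.08547679825806005}
```

View pics/top0.png

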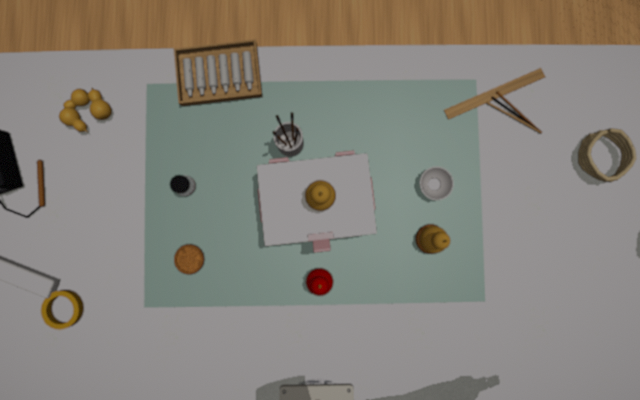

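View pics/scene0.png

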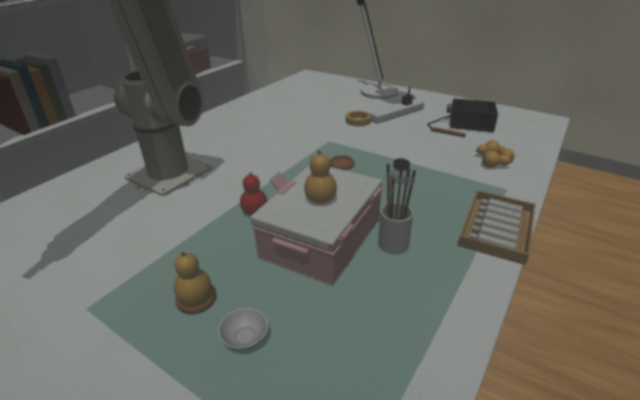

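The top view shows the ochre gourd on the lid at (320,197), with the tab at (321,243). The red look-alike is on the desk at (319,282), the occupied stand at (432,240) and the empty saucer at (189,259). The scene view shows the same things: gourd (321,185), red one (252,195), other gourd (193,285). So the candidates are the three gourds at (320,197), (319,282) and (432,240), and only the first stands on the lid and is ochre. I'll check that in one crop before reaching.

Run:
```python
from h import *
t=cv2.imread("pics/top0.png");s=cv2.imread("pics/scene0.png")
a=cv2.resize(t[130:310,165:345],(396,396),interpolation=2);b=cv2.resize(s[130:280,220:370],(396,396),interpolation=2)
cv2.imwrite("pics/crop1.png",np.hstack([a,b]))
ct=cam("top");cs=cam("scene")
# triangulate place_of pairs
P=dict(hinge=((314,159),(359,210)),tab=((321,245),(276,181)),gourd=((320,197),(323,201)),stand=((190,259),(339,166)))
for k,(u,v) in P.items():
    p=tri([ray(ct,u),ray(cs,v)]);print(k,p.round(4))
# lid corners by top view: white blob
for u in [(258,164),(367,154),(376,235),(265,244)]: print(atz(ct,u,.1165).round(4))
```

```text
hinge [ 0.6673 -0.0043  0.1141]
tab [ 0.4605 -0.0197  0.1289]
gourd [ 0.5789 -0.0151  0.1118]
stand [ 0.4215  0.3272 -0.0054]
[0.6565 0.1286 0.1165]
[ 0.6761 -0.1314  0.1165]
[ 0.4832 -0.1478  0.1165]
[0.4669 0.1138 0.1165]
```

View pics/crop1.png

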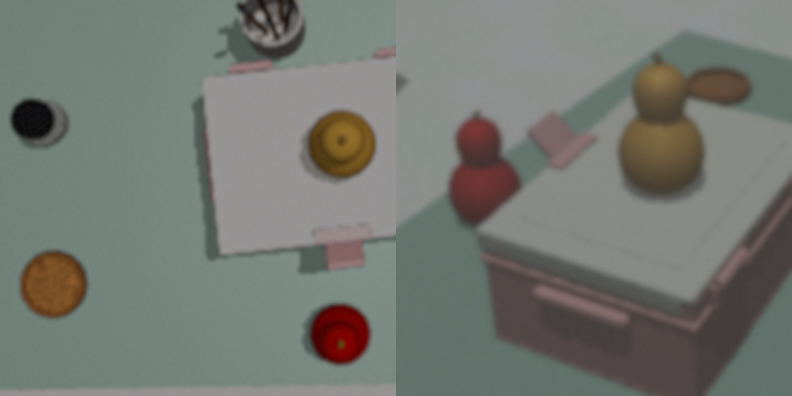

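```bash
python3 -m creep '[0,0,0.04,0,0.0854, 0.03,0.01,0.08,0,0.0854, 0.06,0.03,0.11,0,0.0854, 0.08,0.06,0.13,0,0.0854,0.10,0.09,0.14,0,0.0854,0.12,0.12,0.14,0,0.0854,0.14,0.155,0.14,0,0.0854,0.16,0.19,0.14,0,0.0854,0.18,0.225,0.14,0,0.0854,0.20,0.26,0.14,0,0.0854]'
```

```text
clock: 1.93
eef_pos: [0.3124, -0.2255, 0.3716]
tool_rot: [0.994, 0.112, 0.0, 0.0]
ft_force: [1.4, -1.0, 0.3]
grip_width: 0.0851
grasp_force: 0.0
```

The crop confirms it: the ochre gourd is on the lid, the red one is in front of the case, and the empty saucer is at lower left. Next I'll get closer and look with the wrist camera.

```bash
python3 -m creep '[0.02,0.03,0,-0.03,0.0854, 0.04,0.06,0,-0.06,0.0854, 0.06,0.09,0,-0.09,0.0854, 0.08,0.12,0,-0.12,0.0854, 0.10,0.15,0,-0.153,0.0854, 0.12,0.18,0,-0.153,0.0854, 0.15,0.20,0,-0.153,0.0854, 0.18,0.21,0,-0.153,0.0854,0.18,0.21,0,-0.153,0.0854]'
python3 - <<'E'
from h import *
c=cam("wrist");save(c,"w1.png");print(np.array(c["T_tool_cam"]).round(3),c["state"]["eef_pos"].round(4))
for t,z in dict(hinge=.1105,tab=.132,gourd=.1165,case=0).items():
    for d in bot.place_of("wrist",t):
        uv=[d["centre"][0]*640,d["centre"][1]*400]
        print(t,round(d["score"],2),np.round(uv),atz(c,uv,z).round(4))
E
```

```text
clock: 2.68
eef_pos: [0.496, -0.0148, 0.3688]
tool_rot: [0.999, 0.039, -0.001, -0.0]
ft_force: [-0.7, -0.6, -1.4]
grip_width: 0.0855
grasp_force: 0.0
[[-0.001 -0.946 -0.323  0.083]
 [ 1.    -0.001 -0.    -0.   ]
 [ 0.    -0.323  0.946 -0.143]
 [ 0.     0.     0.     1.   ]] [ 0.496  -0.0148  0.3688]
tab 0.9 [316. 187.] [ 0.4603 -0.0172  0.132 ]
gourd 0.95 [305. 217.] [ 0.4165 -0.0069  0.1165]
gourd 0.8 [325.  74.] [ 0.5823 -0.0178  0.1165]
```

View pics/w1.png

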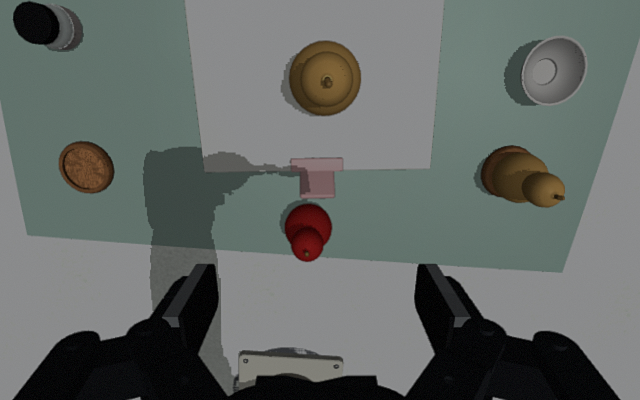

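The wrist view shows the gourd's stem at (327,82), the tab at (318,182), the stand at (86,167) and the red gourd at (308,232), ahead of the tab and clear of my path.

Run:
```python
from h import *
c=cam("wrist");t=cam("top")
print("stem",atz(c,(327,82),.235).round(4),atz(t,(320,194),.235).round(4), tri([ray(c,(327,82)),ray(t,(320,194))]).round(4))
for d in bot.place_of("wrist","stand"):
    uv=[d["centre"][0]*640,d["centre"][1]*400];print("stand",d["score"],np.round(uv),atz(c,uv,0).round(4))
print("stand rim",atz(c,(86,167),.012).round(4),atz(t,(189,259),.012).round(4))
print("corners",[atz(c,u,.1165)[:2].round(4) for u in [(204,171),(430,167)]],c["state"]["eef_pos"])
```

```text
stem [ 0.5713 -0.0205  0.235 ] [ 0.574  -0.0163  0.235 ] [ 0.5713 -0.0175  0.2781]
stand 0.82 [ 87. 165.] [0.4245 0.3296 0.    ]
stand rim [0.4242 0.3241 0.012 ] [0.4258 0.3263 0.012 ]
corners [array([0.4601, 0.1128]), array([ 0.4839, -0.1529])] [ 0.49108607 -0.01788481  0.37175847]
```

```bash
python3 -m creep '[0.03,0,-0.01,0,0.0854, 0.06,0,-0.03,0,0.0854, 0.084,0,-0.05,0,0.0854, 0.084,0,-0.05,0,0.0854, 0.084,0,-0.05,0,0.0854,0.084,0,-0.05,0,0.0854]'
cat > m.py <<'E'
from h import *
import sys
c=cam("wrist");save(c,sys.argv[1]);print(c["state"]["eef_pos"].round(4))
for a in sys.argv[2:]:
    t,z=a.split("=")
    for d in bot.place_of("wrist",t):
        uv=[d["centre"][0]*640,d["centre"][1]*400]
        print(t,round(d["score"],2),np.round(uv),atz(c,uv,float(z)).round(4))
E
python3 m.py w2.png gourd=.1165 tab=.132 hinge=.1105 case=0
```

```text
clock: 3.58
eef_pos: [0.5752, -0.0177, 0.322]
tool_rot: [0.999, 0.036, -0.0, 0.0]
ft_force: [-0.1, 0.4, 0.4]
grip_width: 0.085
grasp_force: 0.0
[ 0.5752 -0.0177  0.322 ]
gourd 0.92 [316. 157.] [ 0.5816 -0.0167  0.1165]
gourd 0.57 [301. 279.] [ 0.4378 -0.0099  0.1165]
tab 0.96 [307. 270.] [ 0.4587 -0.0157  0.132 ]
hinge 0.62 [301.  69.] [0.6646 0.0029 0.1105]
case 0.91 [308. 141.] [ 0.5767 -0.0074  0.    ]
```

View pics/w2.png

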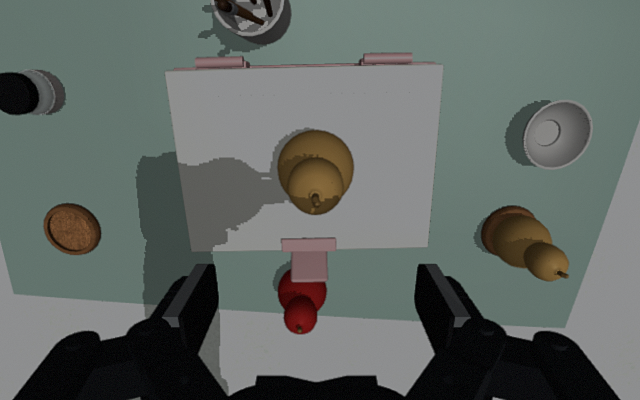

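The gourd's upper bulb is at (316,183) with the stem at (315,204), centred between the fingers. One more check on x, then the descent.

Run:
```python
from h import *
c=cam("wrist")
for u,z in [((316,184),.2035),((315,201),.235),((316,197),.2265)]: print(atz(c,u,z).round(4))
print("tabedges",[atz(c,u,z).round(4) for u,z in [((291,280),.140),((328,281),.140)]])
for u in [(167,71),(441,64),(428,246),(191,250)]: print(atz(c,u,.1165).round(4))
```

```text
[ 0.5794 -0.017   0.2035]
[ 0.5764 -0.0165  0.235 ]
[ 0.5765 -0.0172  0.2265]
tabedges [array([0.4507, 0.0007, 0.14  ]), array([ 0.4524, -0.0392,  0.14  ])]
[0.6554 0.1309 0.1165]
[ 0.6802 -0.1285  0.1165]
[ 0.4902 -0.149   0.1165]
[0.4661 0.1156 0.1165]
```

```bash
python3 -m creep '[0.003,0,-0.03,0,0.0854, 0.003,0,-0.06,0,0.0854, 0.003,0,-0.09,0,0.0854, 0.003,0,-0.115,0,0.0854, 0.003,0,-0.13,0,0.0854, 0.003,0,-0.139,0,0.0854, 0.003,0,-0.139,0,0.0854,0.003,0,-0.139,0,0.06,0.003,0,-0.139,0,0.05,0.003,0,-0.139,0,0.045]'
python3 -m creep '[0,0,0,0,0.04,0,0,0,0,0.035,0,0,0,0,0.03,0,0,0,0,0.03,0,0,0,0,0.03]'
```

```text
clock: 4.72
eef_pos: [0.5801, -0.0173, 0.1842]
tool_rot: [0.999, 0.036, 0.002, 0.0]
ft_force: [-0.2, -0.6, -0.1]
grip_width: 0.0517
grasp_force: 0.0
clock: 5.13
eef_pos: [0.5801, -0.0173, 0.1844]
tool_rot: [0.999, 0.036, 0.002, 0.0]
ft_force: [-0.3, 0.6, 5.5]
grip_width: 0.0419
grasp_force: 60.6
```

```bash
python3 -m creep '[0,0,0.005,0,0.03,0,0,0.02,0,0.03,0,0,0.045,0,0.03,0,0,0.07,0,0.03,-0.005,0.015,0.08,0,0.03,-0.018,0.04,0.08,0,0.03,-0.032,0.07,0.08,0,0.03,-0.046,0.10,0.08,0,0.03,-0.06,0.13,0.08,0,0.03,-0.074,0.16,0.08,0,0.03]'
python3 -m creep '[-0.013,0.03,0,0,0.03,-0.026,0.06,0,0,0.03,-0.039,0.09,0,0,0.03,-0.052,0.12,0,0,0.03,-0.065,0.145,0,0,0.03,-0.076,0.165,0,0,0.03,-0.081,0.178,0,0,0.03,-0.081,0.184,0,0,0.03,-0.081,0.184,0,0,0.03,-0.081,0.184,0,0,0.03]'
python3 m.py w3.png stand=0 gourd=.08 tab=.132 case=0
```

```text
clock: 5.97
eef_pos: [0.5182, 0.0752, 0.2624]
tool_rot: [0.998, 0.064, -0.001, -0.015]
ft_force: [-0.7, -0.2, -0.7]
grip_width: 0.0422
grasp_force: 60.8
clock: 6.8
eef_pos: [0.4694, 0.1053, 0.2625]
tool_rot: [0.995, 0.091, -0.004, -0.031]
ft_force: [0.5, -0.0, -0.9]
grip_width: 0.0419
grasp_force: 60.8
[0.4694 0.1053 0.2625]
stand 0.85 [143. 152.] [0.4247 0.3302 0.    ]
gourd 0.88 [315. 215.] [0.4197 0.109  0.08  ]
gourd 0.79 [403. 248.] [0.4015 0.0139 0.08  ]
tab 0.76 [467. 223.] [ 0.4596 -0.0161  0.132 ]
case 0.27 [465. 226.] [ 0.4105 -0.077   0.    ]
```

View pics/w3.png

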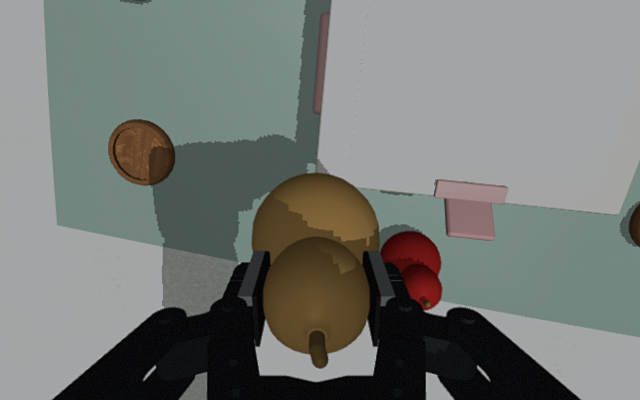

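The gourd is held upright between the pads at (315,215) and the stand is visible at (143,152). But the tool stopped at y=0.105 with a slight twist, so I'll check the joints for a limit.

Run:
```python
from h import *
s=bot.get_obs();print(s["clock"],s["joint_pos"].round(3),s["joint_vel"].round(3),s["tau"].round(1),R.from_quat(s["tool_rot"]).as_euler("ZYX",degrees=True),s["ft_force"])
```

```text
7.05 [0.182 0.193 0.023 1.403 0.063 3.141] [ 0.002  0.001  0.001 -0.001  0.002 -0.001] [ -0.  -35.6  25.8   0.    0.2   0. ] [ 1.04678104e+01  9.21282312e-02 -1.76415728e+02] [-0.35902013 -0.37850312 -1.55359083]
```

Joint 6 is at its limit of 3.14, so the tool has to twist along with the base. I'll add yaw first, which is safe at this height.

```bash
python3 -m creep '[0,0,0,0.12,0.03,0,0,0,0.24,0.03,0,0,0,0.36,0.03,0,0,0,0.48,0.03,0,0,0,0.6,0.03,0,0,0,0.72,0.03,0,0,0,0.84,0.03,0,0,0,0.84,0.03,0,0,0,0.84,0.03]'
python3 m.py w4.png stand=0;python3 -c "
from h import *
s=bot.get_obs();print(s['joint_pos'].round(3),R.from_quat(s['tool_rot']).as_euler('ZYX',degrees=True))"
```

```text
clock: 7.8
eef_pos: [0.4697, 0.1057, 0.2623]
tool_rot: [0.872, 0.488, -0.016, -0.027]
ft_force: [-0.1, -0.1, -0.9]
grip_width: 0.0417
grasp_force: 60.8
[0.4697 0.1057 0.2623]
[0.195 0.23  0.07  1.458 0.041 2.315] [ 5.84723674e+01  1.01254547e-01 -1.76413285e+02]
```

```bash
python3 -m creep '[-0.007,0.034,0,0,0.03,-0.014,0.07,0,0,0.03,-0.02,0.105,0,0,0.03,-0.027,0.14,0,0,0.03,-0.033,0.175,-0.01,0,0.03,-0.038,0.20,-0.03,0,0.03,-0.041,0.215,-0.06,0,0.03,-0.041,0.22,-0.09,0,0.03,-0.041,0.22,-0.12,0,0.03,-0.041,0.22,-0.14,0,0.03]'
python3 -m creep '[0,0,-0.01,0,0.03,0,0,-0.01,0,0.03,0,0,-0.01,0,0.03]'
python3 m.py w5.png stand=0 gourd=.038 ;python3 - <<'E'
from h import *
s=bot.get_obs();M=R.from_quat(s['tool_rot']).as_matrix();print(s['joint_pos'].round(3),"foot",(s['eef_pos']+.0679*M[:,2]).round(4),M[:,2].round(3))
t=cam("top");save(t,"top5.png")
sc=cam("scene");save(sc,"sc5.png")
a=cv2.imread("pics/w5.png");b=cv2.imread("pics/sc5.png")[100:250,240:440]
cv2.imwrite("pics/c5.png",np.vstack([cv2.resize(a,(480,300)),cv2.resize(b,(400,300))[:, :400].copy() if 0 else cv2.resize(b,(480,300))]))
E
```

```text
clock: 8.73
eef_pos: [0.4269, 0.3254, 0.1194]
tool_rot: [0.872, 0.489, -0.018, -0.027]
ft_force: [-0.5, -0.3, -1.1]
grip_width: 0.0419
grasp_force: 60.9
clock: 8.98
eef_pos: [0.4287, 0.3256, 0.1128]
tool_rot: [0.872, 0.489, -0.016, -0.027]
ft_force: [-0.1, -0.4, -0.7]
grip_width: 0.042
grasp_force: 60.9
[0.4287 0.3256 0.1128]
gourd 0.95 [316. 214.] [0.4223 0.3249 0.038 ]
[ 0.617  0.412 -0.068  1.112  0.057  2.736] foot [0.4264 0.3286 0.0466] [-0.051  0.033 -0.998]
```

View pics/c5.png

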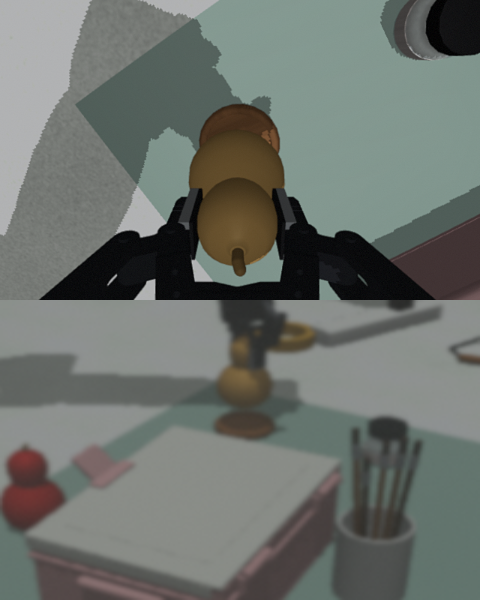

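The gourd hangs directly above the saucer: in the wrist half the stand is centred at about column 239 and the gourd at 237, and the scene half agrees. Lowering it now.

```bash
python3 -m creep '[0,0,-0.01,0,0.03,0,0,-0.02,0,0.03,0,0,-0.028,0,0.03,0,0,-0.033,0,0.03,0,0,-0.036,0,0.03,0,0,-0.036,0,0.03]'; python3 -m creep '[0,0,-0.001,0,0.03,0,0,-0.002,0,0.03,0,0,-0.002,0,0.03]'
```

```text
clock: 9.73
eef_pos: [0.428, 0.3253, 0.0754]
tool_rot: [0.872, 0.489, -0.017, -0.027]
ft_force: [0.2, -0.2, -0.4]
grip_width: 0.0414
grasp_force: 60.9
clock: 9.98
eef_pos: [0.4288, 0.3259, 0.0748]
tool_rot: [0.872, 0.489, -0.016, -0.027]
ft_force: [-0.6, -0.3, -0.5]
grip_width: 0.0419
grasp_force: 60.9
```

```bash
python3 -m creep '[0,0,-0.001,0,0.03,0,0,-0.0015,0,0.03,0,0,-0.0015,0,0.03]'; python3 -m creep '[0,0,-0.001,0,0.03,0,0,-0.0015,0,0.03,0,0,-0.0015,0,0.03]'
```

```text
clock: 10.23
eef_pos: [0.4292, 0.3265, 0.0746]
tool_rot: [0.872, 0.489, -0.015, -0.027]
ft_force: [-1.2, -0.2, 7.2]
grip_width: 0.042
grasp_force: 61.5
clock: 10.48
eef_pos: [0.4296, 0.3272, 0.0745]
tool_rot: [0.872, 0.489, -0.014, -0.028]
ft_force: [-3.3, -1.4, 14.2]
grip_width: 0.042
grasp_force: 62.1
```

Contact made. I'll back off 2 mm and open gently.

```bash
python3 -m creep '[0,0,0.001,0,0.03,0,0,0.0025,0,0.03,0,0,0.0025,0,0.03,0,0,0.0025,0,0.042,0,0,0.0025,0,0.044,0,0,0.0025,0,0.047,0,0,0.0025,0,0.052,0,0,0.0025,0,0.06,0,0,0.0025,0,0.075,0,0,0.0025,0,0.0854]'
python3 -m creep '[0,0,0,0,0.0854,0,0,0,0,0.0854,0,0,0.01,0,0.0854,0,0,0.03,0,0.0854,0,0,0.06,0,0.0854,0,0,0.095,0,0.0854,0,0,0.13,0,0.0854,0,0,0.165,0,0.0854,0,0,0.2,0,0.0854,0,0,0.2,0,0.0854]'
python3 - <<'E'
from h import *
for n in("top","scene"):
    c=cam(n);save(c,n+"6.png")
    for t,z in dict(gourd=.006,stand=0,tab=.132).items():
        for d in bot.place_of(n,t):
            uv=[d["centre"][0]*640,d["centre"][1]*400];print(n,t,round(d["score"],2),np.round(uv),atz(c,uv,z)[:2].round(3))
a=cv2.imread("pics/scene6.png")[90:240,220:420];b=cv2.imread("pics/top6.png")[130:310,130:370]
cv2.imwrite("pics/c6.png",np.hstack([cv2.resize(a,(400,300)),cv2.resize(b,(400,300))]))
E
```

```text
clock: 11.32
eef_pos: [0.4283, 0.3255, 0.0736]
tool_rot: [0.872, 0.489, -0.016, -0.027]
ft_force: [-0.6, -0.2, 1.1]
grip_width: 0.0813
grasp_force: 0.0
clock: 12.15
eef_pos: [0.4311, 0.3275, 0.2829]
tool_rot: [0.872, 0.489, -0.009, -0.028]
ft_force: [0.6, -0.5, 1.1]
grip_width: 0.0855
grasp_force: 0.0
top gourd 0.93 [191. 258.] [0.428 0.322]
top tab 0.89 [321. 244.] [ 0.464 -0.018]
scene gourd 0.94 [256. 212.] [ 0.374 -0.017]
scene gourd 0.6 [341. 163.] [0.425 0.328]
scene stand 0.41 [341. 167.] [0.432 0.314]
scene tab 0.78 [278. 182.] [ 0.47  -0.028]
```

View pics/c6.png

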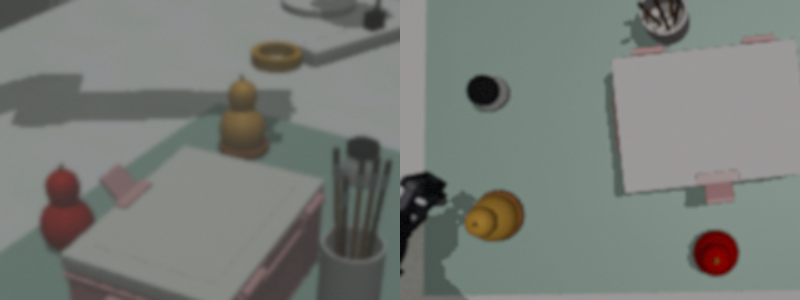

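The gourd stands upright in its stand, (241,120) in the scene crop and (495,217) in the top crop, and the lid is shut. Now I'll go above the tab, base first and twist second.

```bash
python3 -m creep '[0.003,-0.035,0,0,0.0854,0.006,-0.07,0,0,0.0854,0.009,-0.105,0,-0.1,0.0854,0.012,-0.14,0,-0.2,0.0854,0.015,-0.175,0,-0.3,0.0854,0.018,-0.21,0,-0.4,0.0854,0.021,-0.245,0,-0.5,0.0854,0.024,-0.28,0,-0.6,0.0854,0.027,-0.315,0,-0.7,0.0854,0.03,-0.343,0,-0.8,0.0854]'
python3 -m creep '[0,0,0,-0.1,0.0854,0,0,0,-0.135,0.0854,0,0,0,-0.135,0.0854,0,0,0,-0.135,0.0854]'
python3 m.py w7.png tab=.132 case=0 hinge=.1105
python3 - <<'E'
from h import *
s=bot.get_obs();print(s['joint_pos'].round(3),R.from_quat(s['tool_rot']).as_euler('ZYX'))
E
```

```text
clock: 13.38
eef_pos: [0.4578, -0.0197, 0.2732]
tool_rot: [0.994, 0.108, -0.005, -0.031]
ft_force: [-0.1, 0.4, 1.2]
grip_width: 0.0854
grasp_force: 0.0
clock: 13.72
eef_pos: [0.4581, -0.0175, 0.2733]
tool_rot: [0.999, 0.044, -0.003, -0.031]
ft_force: [-1.0, 0.4, 0.4]
grip_width: 0.0852
grasp_force: 0.0
[ 0.4581 -0.0175  0.2733]
tab 0.84 [325. 178.] [ 0.4594 -0.0158  0.132 ]
case 0.69 [630.  35.] [ 0.6148 -0.3235  0.    ]
case 0.64 [332.  45.] [ 0.5746 -0.0073  0.    ]
[-0.077  0.153  0.004  1.434  0.061  2.974] [ 8.93328086e-02  2.08285822e-03 -3.07899170e+00]
```

View pics/w7.png

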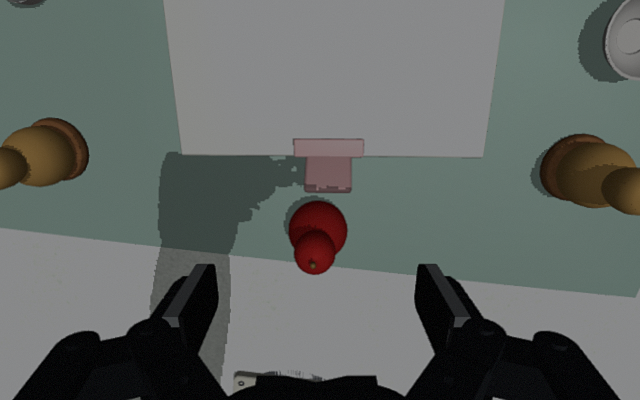

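The tab is at (328,172), centred between the fingers, and the red gourd at (315,240) is clear of them. Descending.

```bash
python3 -m creep '[0.001,0.002,-0.03,0,0.075,0.001,0.002,-0.06,0,0.07,0.001,0.002,-0.09,0,0.065,0.001,0.002,-0.115,0,0.062,0.001,0.002,-0.135,0,0.06,0.001,0.002,-0.15,0,0.06,0.001,0.002,-0.158,0,0.06,0.001,0.002,-0.158,0,0.06,0.001,0.002,-0.158,0,0.06]'
python3 m.py w8.png tab=.132
```

```text
clock: 14.67
eef_pos: [0.4596, -0.0151, 0.1162]
tool_rot: [0.999, 0.044, -0.002, -0.031]
ft_force: [0.3, -0.1, 0.7]
grip_width: 0.0601
grasp_force: 0.0
[ 0.4596 -0.0151  0.1162]
tab 0.92 [319. 287.] [ 0.4591 -0.0174  0.132 ]
```

View pics/w8.png

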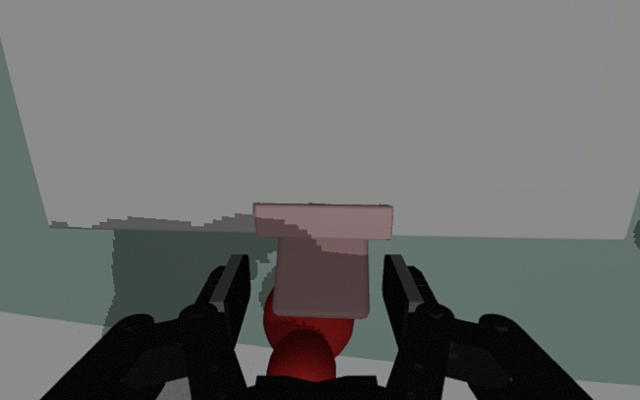

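The tab (columns 277–368, rows 240–318) sits between the pads (245 and 387), so I'll close.

```bash
python3 -m creep '[0,-0.001,0,0,0.05,0,-0.001,0,0,0.045,0,-0.001,0,0,0.04,0,-0.001,0,0,0.03,0,-0.001,0,0,0.03,0,-0.001,0,0,0.03,0,-0.001,0,0,0.03]'
python3 - <<'E'
from h import *
s=bot.get_obs();p=s['eef_pos'];print(p.round(4),s['joint_pos'].round(3))
yaw=.087;h=p[:2]+.2095*np.array([np.cos(yaw),np.sin(yaw)])
r=np.hypot(.209,.0214);a0=np.arctan2(.0214,.209)
out=[]
for d in range(0,61,3):
    a=a0+np.radians(d);l=.209-r*np.cos(a);z=r*np.sin(a)-.0214
    out.append((d,round(l*np.cos(yaw),3),round(l*np.sin(yaw),4),round(z,3)))
print(out)
E
```

```text
clock: 15.35
eef_pos: [0.4603, -0.0173, 0.1174]
tool_rot: [0.999, 0.043, -0.001, -0.03]
ft_force: [-1.8, -0.9, 6.7]
grip_width: 0.0385
grasp_force: 59.8
[ 0.4603 -0.0173  0.1174] [-0.077  0.257 -0.289  1.035  0.059  2.978]
[(0, np.float64(0.0), np.float64(0.0), np.float64(0.0)), (3, np.float64(0.001), np.float64(0.0001), np.float64(0.011)), (6, np.float64(0.003), np.float64(0.0003), np.float64(0.022)), (9, np.float64(0.006), np.float64(0.0005), np.float64(0.032)), (12, np.float64(0.009), np.float64(0.0008), np.float64(0.043)), (15, np.float64(0.013), np.float64(0.0011), np.float64(0.053)), (18, np.float64(0.017), np.float64(0.0015), np.float64(0.064)), (21, np.float64(0.021), np.float64(0.0019), np.float64(0.073)), (24, np.float64(0.027), np.float64(0.0023), np.float64(0.083)), (27, np.float64(0.032), np.float64(0.0028), np.float64(0.093)), (30, np.float64(0.039), np.float64(0.0034), np.float64(0.102)), (33, np.float64(0.045), np.float64(0.0039), np.float64(0.11)), (36, np.float64(0.052), np.float64(0.0046), np.float64(0.119)), (39, np.float64(0.06), np.float64(0.0052), np.float64(0.127)), (42, np.float64(0.068), np.float64(0.0059), np.float64(0.134)), (45, np.float64(0.076), np.float64(0.0066), np.float64(0.142)), (48, np.float64(0.085), np.float64(0.0074), np.float64(0.148)), (51, np.float64(0.094), np.float64(0.0082), np.float64(0.154)), (54, np.float64(0.103), np.float64(0.009), np.float64(0.16)), (57, np.float64(0.113), np.float64(0.0098), np.float64(0.166)), (60, np.float64(0.123), np.float64(0.0107), np.float64(0.17))]
```

```bash
python3 -m creep '[0.001,0,0.011,0,0.03,0.003,0,0.022,0,0.03,0.006,0.0005,0.032,0,0.03,0.009,0.001,0.043,0,0.03,0.013,0.001,0.053,0,0.03,0.017,0.0015,0.064,0,0.03,0.017,0.0015,0.064,0,0.03,0.017,0.0015,0.064,0,0.03]'
```

```text
clock: 16.02
eef_pos: [0.4772, -0.0157, 0.1797]
tool_rot: [0.999, 0.043, -0.002, -0.03]
ft_force: [4.1, -1.7, -6.2]
grip_width: 0.0388
grasp_force: 62.7
```

```bash
python3 -m creep '[0.004,0.0005,0.009,0,0.03,0.010,0.001,0.019,0,0.03,0.015,0.001,0.029,0,0.03,0.022,0.002,0.038,0,0.03,0.028,0.0025,0.046,0,0.03,0.035,0.003,0.055,0,0.03,0.043,0.004,0.063,0,0.03,0.051,0.0045,0.070,0,0.03,0.051,0.0045,0.070,0,0.03,0.051,0.0045,0.070,0,0.03]'
```

```text
clock: 16.85
eef_pos: [0.5264, -0.0111, 0.249]
tool_rot: [0.999, 0.044, -0.004, -0.03]
ft_force: [-2.3, -2.9, -0.2]
grip_width: 0.0387
grasp_force: 62.8
```

```bash
python3 -m creep '[0.008,0.0005,0.008,0,0.03,0.017,0.0015,0.014,0,0.03,0.026,0.002,0.020,0,0.03,0.035,0.003,0.026,0,0.03,0.045,0.004,0.032,0,0.03,0.055,0.005,0.036,0,0.03,0.055,0.005,0.036,0,0.03,0.055,0.005,0.036,0,0.03,0.055,0.005,0.036,0,0.03,0.055,0.005,0.036,0,0.03]'
python3 - <<'E'
from h import *
s=bot.get_obs();p=s['eef_pos'];yaw=.087
l=.209-np.dot(p[:2]-[.4603,-.0173],[np.cos(yaw),np.sin(yaw)]);z=.0214+p[2]-.1174
print(p.round(4),np.degrees(np.arctan2(z,l)-np.arctan2(.0214,.209)),np.hypot(l,z),s['joint_pos'].round(3))
c=cam("scene");save(c,"sc9.png");w=cam("wrist");save(w,"w9.png")
for n,c in(("scene",c),("wrist",w)):print(n,[(round(d["score"],2),np.round(np.array(d["centre"])*[640,400])) for d in bot.place_of(n,"tab")])
cv2.imwrite("pics/c9.png",np.vstack([cv2.resize(cv2.imread("pics/sc9.png"),(480,300)),cv2.resize(cv2.imread("pics/w9.png"),(480,300))]))
E
```

```text
clock: 17.68
eef_pos: [0.5816, -0.0059, 0.2851]
tool_rot: [0.999, 0.044, -0.003, -0.031]
ft_force: [-1.6, -3.9, -2.1]
grip_width: 0.0381
grasp_force: 61.5
[ 0.5816 -0.0059  0.2851] 59.4179316369823 0.20821682652443899 [-0.042  0.405  0.373  1.55   0.061  3.012]
scene [(0.69, array([319., 124.]))]
wrist [(0.75, array([315., 299.]))]
```

View pics/c9.png

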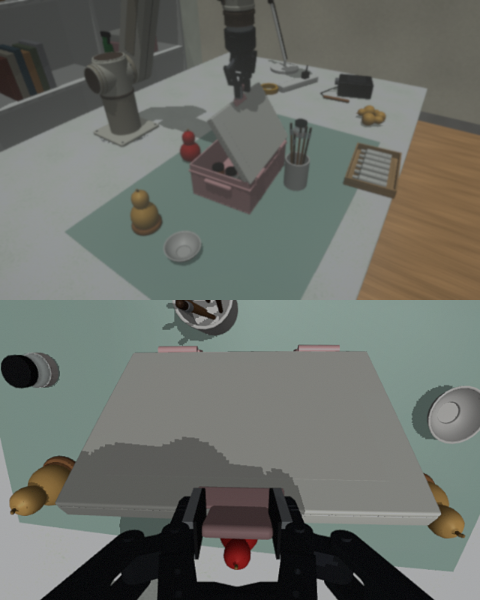

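The lid is open at about 59–60°, with its tab held between the pads at (240,510), and the rest of the scene is as it was. The gourd is still upright in its stand at (40,485). Handing in.

```bash
python3 -c "
from workcell import bot
print(bot.job_done())"
```

```text
the job is handed in; nothing more can be done
None
```

I set the gourd upright in the empty stand with the lid shut, then raised the lid to about 59–60°, where the gripper still holds it by the tab; the job is handed in at about 18 s of the 54 s, and I left everything else alone.

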